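Find the jig slot that fits the plate's tab

TASK

Take the plate from the rack's end bay, the one nearest the slotted soldering jig, and set its tab down on the jig's slots one after another, starting at the narrowest and never skipping one, until the first slot accepts it. Leave it standing there upright, fully home with its shoulders flush on the jig, let go of it, and only then swing the jig's lock lever right over to its other end. Leave the other two plates and the things lying about where they are.

Things in the scene. Friction and masses are not known exactly. Their poses are not given: they have to be found in the camera images.
- plate_a_c (a point): bare aluminium plate, one of three, about 220 g: upper part 84 wide (y) x 12 thick (x) x 76 mm high (z); below it, centred, a tab 12 thick, 24 mm long, its last 3 mm narrowed by 1.5 mm a side. Tab width 40, 50 or 60 mm (one plate of each; which is not told). Point: plate centre, 50 mm from tab foot and from top edge, 26 mm above the shoulders; z from tab to top
- plate_b_c (a point): bare aluminium plate, one of three, about 220 g: upper part 84 wide (y) x 12 thick (x) x 76 mm high (z); below it, centred, a tab 12 thick, 24 mm long, its last 3 mm narrowed by 1.5 mm a side. Tab width 40, 50 or 60 mm (one plate of each; which is not told). Point: plate centre, 50 mm from tab foot and from top edge, 26 mm above the shoulders; z from tab to top
- plate_c_c (a point): bare aluminium plate, one of three, about 220 g: upper part 84 wide (y) x 12 thick (x) x 76 mm high (z); below it, centred, a tab 12 thick, 24 mm long, its last 3 mm narrowed by 1.5 mm a side. Tab width 40, 50 or 60 mm (one plate of each; which is not told). Point: plate centre, 50 mm from tab foot and from top edge, 26 mm above the shoulders; z from tab to top
- rack_bay (a point): centre point of the rack's end bay nearest the jig (the rack's -y end): the centre of the plate to be taken lies here at the start. Axes as the rack's: z up, y along the row of bays
- rack: fixed dark steel rack, base 120 x 320 mm, three bays 100 mm apart along y. Plates lean 35 degrees from vertical, top edges to the rack's -x (to the robot), on a backrest under the -x face up to 50 mm from the foot; 22 mm lip before the tab, 44 mm high dividers 6 mm beside each plate. The upper 50 mm is free on both faces; lift out along the slope. Origin: centre of underside
- jig_hole0 (a point): slot 1 of the jig (the narrowest, at the -x end): 34 mm long (y), 16 mm across (x), 2 mm chamfer at the mouth, right through the 30 mm high block. Point: centre of its mouth, level with the jig's top; z up, x along the row
- jig_hole1 (a point): slot 2 of the jig (second narrowest): 44 mm long (y), 16 mm across (x), 2 mm chamfer at the mouth, right through the 30 mm high block. Point: centre of its mouth, level with the jig's top; z up, x along the row
- jig_hole2 (a point): slot 3 of the jig (second widest): 54 mm long (y), 16 mm across (x), 2 mm chamfer at the mouth, right through the 30 mm high block. Point: centre of its mouth, level with the jig's top; z up, x along the row
- jig_hole3 (a point): slot 4 of the jig (the widest, at the +x end): 64 mm long (y), 16 mm across (x), 2 mm chamfer at the mouth, right through the 30 mm high block. Point: centre of its mouth, level with the jig's top; z up, x along the row
- jig: fixed aluminium soldering jig, a block 150 (x) x 100 (y) x 30 mm high with four slots in a row along x, 34 mm apart, each 10 mm longer than the one before. Origin at the centre of its underside, on the bench
- lock (a joint): the jig's lock lever, a stick on a grey block (70 x 50 x 25 mm high) 115 mm to the jig's -y side. 0: leans 0.5 rad to the jig's -x; grows as it swings to +x, upright at 0.5, stop at 1.0. Pivot 22 mm above the bench, axis along the jig's y, level with the jig's middle in x. Stays where it is left; under 2 N at the ball moves it
- lock_tip (a point): centre of the black ball (26 mm across) at the lever's end, 80 mm from the pivot; the stick is 10 mm thick
- spool: bystander: grey solder spool, 56 mm across, 46 mm high, standing between rack and jig; origin at the centre of its underside
- screwdriver: bystander: screwdriver 180 mm long lying on the bench beyond the work
- board: bystander: green circuit board 110 x 170 mm on 13 mm stand-offs, with connectors up to 28 mm high; origin under its centre

How it is judged:
By the outcome, as a careful person would: the job done as asked, in the order asked, and still so for the second after the job is handed in, with the robot touching nothing.
It also fails if it takes over 48 s, if anything falls off the work surface, if the arm or the gripper's body presses on something with over 40 N, if the wrist force passes 120 N, or if a joint passes its speed limit or range.

ROBOT

A 6-joint arm with a two-finger parallel gripper is mounted at the origin on the work surface. World frame = base frame: x ahead of the robot, y to its left, z up, the work surface at z = 0. Lengths are in m, angles in rad, forces in N, time in s.
With the tool pointing down it reaches from about 0.225 to 0.875 m from the base axis. Payload 3.4 kg.
Tool frame: the origin (TCP) lies between the finger pads; the fingertips stand 25 mm ahead of it and the grasp point (between the pads) lies 6 mm ahead of it (manip.tips_ahead is the distance from the TCP to the fingertips, in m); z points along the fingers, x is the direction in which the jaws open and shut, and the axes are right-handed (so a half turn about z gives the same grasp; the last joint's range is limited). The gripper opens to 85 mm and grips with 20 to 120 N. Pads are 22 mm wide; open, the fingers measure 114 mm over their backs; the gripper's body (76 mm by 85 mm) begins 54 mm behind the grasp point. The pads swing forward as they close: fully open they stand 13 mm farther back than shut.
Start: joints at [-1.413, 0.276, 1.505, -0, 1.361, -0.121], TCP at [0.158, -0.553, 0.256] pointing down, gripper open.
Joint ranges: [-2.89, 2.89], [-0.75, 2.08], [0.22, 2.7], [-1.18, 4.32], [0.11, 2.71], [-2.7, 2.7]. Speed limits (rad/s): [2.57, 2.57, 3.14, 3.14, 3.14, 3.14].

INTERFACE

Orientations are given as a unit quaternion [w, x, y, z].
In Python, from rig import manip gives the robot as it stands. The module is installed in compiled form; this text tells all that it offers.
- The arm moves only by the tool send_rows, never from a script. Its argument "plan" is a list of rows, each an object with "linear": the shift along the tool's x, y, z in m, a list of three; "delta_rot": the turn, a rotation vector about the tool's x, y, z in degrees, a list of three; "fingers": the finger opening in m, from 0 to 0.0854. A call has 1 to 12 rows; each row shifts and turns the pose as measured when the row begins, along the tool's axes as they then stand; what a row does not reach is not made up. A row lasts 1/12 s, in which the tool goes at most 41.7 mm and 7.16 degrees, less where a joint would pass 70% of its speed; a pose out of reach is approached as far as the arm can. A call with a gripper value outside its range is refused whole. The fingers move at their own pace and stop on an object; "force" is the grip in N (left out, the last holds). Time passes only in rows, so rows that do not move let the fingers close. It gives the time, the measured TCP pose, the force and the opening at its end, in the units of the state.
- manip.get_state(): the state, without advancing time (a new reading comes with each control period).
- manip.get_image(name): name is "scene" or "side" or "wrist"; returns the picture (480x640x3 uint8, red, green, blue); there is no depth.
- manip.camera_info(name): a dict with "K" (3x3 intrinsics, pixels), "rvec" (rotation vector, rad) and "tvec" (3), from world to camera coordinates, as OpenCV has them. Camera axes: x right, y down, z forward; pixel columns grow to the right and rows downward; lengths in m; the calibration is good to about 2 mm. A picture is of the moment at which its call begins: read the wrist's pose just before it. camera_info takes no time and is no camera call; for the wrist camera it gives the pose at the moment of the call.
- manip.sign_off(): hands the job in, once; it reports no verdict.
Trained networks look in the newest picture that a camera, given by its name, has taken for a name from the list of things; names that differ only in an ending like _2 or _b are one class to them, and where a whole thing is asked for, a point or a joint stands for the part that bears it (a point fixed in the world has none). Each returns a list of dicts, best first, with "p" (0 to 1); they miss things now and then, are a little off and sometimes report something else, mostly with a low value. They report only what shows in the picture. A call takes as long as a camera call.
- manip.find_in(thing, camera): "extent" ([left, top, right, bottom] in pixels, round what is visible of it).
- manip.masks_of(thing, camera): "pixels" (480x640 bool, what is visible of it) and "extent" ([left, top, right, bottom] in pixels, round what is visible of it).
The state is a dict: "clock": time; "qpos": joint angles; "qd": joint speeds; "effort": joint torques, N m; "position": TCP position; "ee_rot": TCP orientation; "contact_force": force on the tool from outside, world axes, zero at the start; "moment": the same for the moment, N m; "width": finger opening in m.
Only numpy, scipy, OpenCV 4.12 (cv2) and the standard library are available. Lean on these libraries where they do the work, as an engineer would, in place of code of your own. Each camera call takes 0.05 s, during which the arm holds its last target. There are 200 camera calls.

## Working session

There is one attempt and no reset: what is moved stays moved. The work goes in short steps, Python scripts to look and compute and a tool call to move; the robot and the scene stay as the last step left them, time stands still between calls to the robot, and variables do not carry over. Pictures are saved under pics/ and viewed, about 8 in all and at most 12, crops included, and the job is handed in when it is done.

Besides the shell and the picture viewer there is one more tool, called after "Call:" as name(argument=value, ...) on one line, values as JSON. send_rows: Moves the arm, as the interface text tells. Its arguments: {"type":"object","properties":{"plan":{"type":"array","items":{"type":"object","properties":{"linear":{"type":"array","items":{"type":"number"}},"delta_rot":{"type":"array","items":{"type":"number"}},"fingers":{"type":"number"}}}},"force":{"type":"number"}},"required":["plan"]}

```bash
mkdir -p pics; cat > h.py <<'E'
import numpy as np, cv2
from rig import manip
from scipy.spatial.transform import Rotation as R
def cam(n):
    c=manip.camera_info(n); return np.array(c["K"],float),np.array(c["rvec"],float).ravel(),np.array(c["tvec"],float).ravel()
def ray(n,uv):
    K,r,t=cam(n); Rm=R.from_rotvec(r).as_matrix()
    d=Rm.T@np.linalg.inv(K)@np.array([uv[0],uv[1],1.]); return -Rm.T@t,d/np.linalg.norm(d)
def onz(n,uv,z):
    o,d=ray(n,uv); return o+d*(z-o[2])/d[2]
def proj(n,P):
    K,r,t=cam(n); return cv2.projectPoints(np.atleast_2d(np.array(P,float)),r,t,K,None)[0][:,0]
def tri(obs):
    A=np.zeros((3,3));b=np.zeros(3)
    for n,uv in obs:
        o,d=ray(n,uv);M=np.eye(3)-np.outer(d,d);A+=M;b+=M@o
    return np.linalg.solve(A,b)
def snap(n,f):
    im=manip.get_image(n); cv2.imwrite('pics/'+f,im[:,:,::-1]); return im
def rot(s): 
    q=s["ee_rot"]; return R.from_quat([q[1],q[2],q[3],q[0]])
E
python3 - <<'E'
from h import *
np.set_printoptions(precision=3,suppress=True)
print(manip.get_state())
for n in ("scene","side"):
    snap(n,n+"0.png"); K,r,t=cam(n); print(n,K[0,0],ray(n,(320,240)))
    for th in ("plate_a_c","rack","jig","lock","lock_tip","spool","screwdriver","board","jig_hole0","jig_hole3","rack_bay"):
        try: print(th,[(round(float(d["p"]),2),np.round(d["extent"]).astype(int).tolist()) for d in manip.find_in(th,n)[:4]])
        except Exception as e: print(th,e)
E
```

```text
{'clock': 0.0, 'qpos': array([-1.413,  0.277,  1.506,  0.   ,  1.361, -0.121]), 'qd': array([-0.002, -0.   , -0.001, -0.001,  0.   , -0.001]), 'effort': array([  0.001, -41.678, -24.58 ,  -0.   ,   0.011,  -0.   ]), 'position': array([ 0.158, -0.552,  0.255]), 'ee_rot': array([-0.001,  0.799, -0.602, -0.001]), 'contact_force': array([-0.466, -0.011,  0.608]), 'moment': array([ 0.01 ,  0.029, -0.035]), 'width': 0.08554686487801476}
scene 441.4653238358217 (array([1.181, 0.261, 0.725]), array([-0.672, -0.242, -0.7  ]))
plate_a_c [(0.63, [179, 161, 269, 240])]
rack [(0.95, [359, 276, 540, 376]), (0.4, [191, 162, 201, 195])]
jig [(0.98, [182, 162, 264, 239]), (0.58, [309, 222, 334, 253])]
lock [(0.61, [193, 161, 202, 198]), (0.29, [180, 162, 268, 241])]
lock_tip [(0.23, [181, 164, 270, 242])]
spool [(0.69, [308, 226, 334, 254]), (0.52, [192, 161, 202, 196])]
screwdriver [(0.96, [296, 342, 391, 378]), (0.16, [180, 161, 268, 242])]
board [(0.59, [159, 276, 264, 348])]
jig_hole0 [(0.64, [181, 161, 269, 240])]
jig_hole3 [(0.64, [181, 161, 269, 240])]
rack_bay [(0.57, [359, 277, 541, 373])]
side 611.0389580057481 (array([0.573, 0.968, 1.064]), array([ 0.011, -0.681, -0.733]))
plate_a_c [(0.97, [287, 273, 320, 323])]
rack [(0.91, [256, 281, 327, 438])]
jig [(0.55, [333, 128, 396, 206])]
lock [(0.7, [364, 129, 384, 150])]
lock_tip [(0.55, [367, 128, 387, 151])]
spool [(0.74, [346, 232, 368, 263])]
screwdriver [(0.94, [224, 261, 238, 331])]
board [(0.97, [221, 184, 276, 235])]
jig_hole0 [(0.97, [334, 128, 395, 202])]
jig_hole3 [(0.97, [334, 128, 395, 202])]
rack_bay [(0.92, [258, 282, 329, 439])]
```

```bash
python3 - <<'E'
import cv2,numpy as np
a=cv2.imread('pics/scene0.png');b=cv2.imread('pics/side0.png')
A=cv2.resize(a[140:390,140:560],None,fx=1.9,fy=1.9,interpolation=3)
cv2.imwrite('pics/A.png',A)
B=cv2.resize(b[110:450,200:440],None,fx=1.76,fy=1.76,interpolation=3)
cv2.imwrite('pics/B.png',B)
E
```

```text
(no output)
```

View pics/A.png

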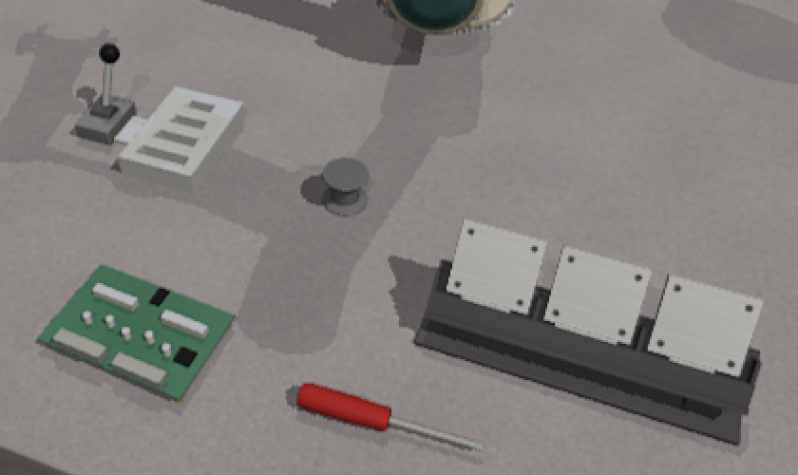

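View pics/B.png

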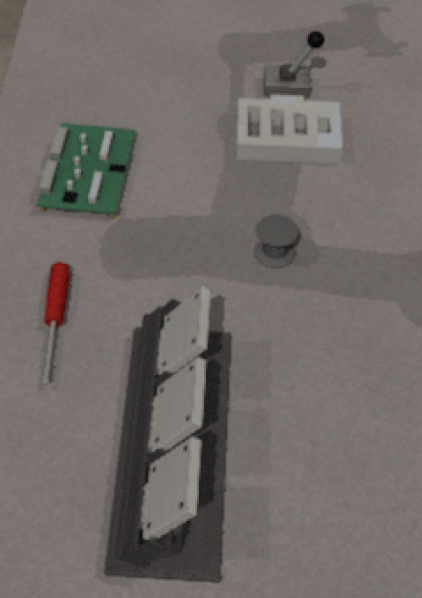

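The scene view shows the rack with three leaning plates: the target is the left one, with top corners near px (384,256) and (427,269). It also shows the jig near (225,200), with the lever leaning to -x. The side view agrees with this. Next I fit poses from the corners.

```bash
cat > fit.py <<'E'
from h import *
from scipy.optimize import least_squares
np.set_printoptions(precision=4,suppress=True)
A=lambda u,v:(140+u/1.9,140+v/1.9); B=lambda u,v:(200+u/1.76,110+v/1.76)
Ry=lambda a:R.from_euler('y',a,degrees=True)
# plates: local plate frame, lean top toward -x by 35deg => rot about y of -35
def pl(p,pts): # pts: bay index, local
    Rz=R.from_euler('z',p[3]); return np.array([p[:3]+Rz.apply(np.array([0,.1*k,0])+Ry(-35).apply(np.array(l))) for k,l in pts])
so=[((463,220),0,-.042),((546,245),0,.042),((566,247),1,-.042),((651,268),1,.042),((670,275),2,-.042),((762,297),2,.042)]
bo=[((205,290),0,-.042),((201,362),1,-.042),((196,438),2,-.042)]
def res(p):
    P=proj("scene",pl(p,[(k,(.006,y,.05)) for _,k,y in so]))-[A(*u) for u,_,_ in so]
    Q=proj("side",pl(p,[(k,(.006,y,.05)) for _,k,y in bo]))-[B(*u) for u,_,_ in bo]
    return np.r_[P.ravel(),Q.ravel()]
r=least_squares(res,[.6,.1,.08,0],loss='soft_l1');print("bay",r.x,np.degrees(r.x[3]));print(res(r.x).reshape(-1,2))
# jig
ja=[((178,88),-1,-1),((243,103),-1,1),((195,165),1,1),((120,148),1,-1)]
jb=[((240,98),1,-1),((340,103),-1,-1)]
def jr(p):
    Rz=R.from_euler('z',p[2]); f=lambda sx,sy:np.r_[p[:2],0]+Rz.apply([.075*sx,.05*sy,.03])
    return np.r_[(proj("scene",[f(a,b) for _,a,b in ja])-[A(*u) for u,_,_ in ja]).ravel(),(proj("side",[f(a,b) for _,a,b in jb])-[B(*u) for u,_,_ in jb]).ravel()]
r=least_squares(jr,[.5,-.4,0]);print("jig",r.x,np.degrees(r.x[2]));print(jr(r.x).reshape(-1,2))
print("ball",tri([("scene",A(109,53)),("side",B(316,40))]))
print("spool top",onz("scene",A(346,172),.046),onz("side",B(278,231),.046))
w=ray("wrist",(320,240));s=manip.get_state();print("wristcam in tool",rot(s).inv().apply(w[0]-s["position"]),rot(s).inv().apply(w[1]),cam("wrist")[0][0,0])
E
python3 fit.py
```

```text
bay [0.6132 0.2209 0.0679 0.0151] 0.8624200313553033
[[ 0.2531  0.4164]
 [ 0.4578 -1.3365]
 [-1.4653 -0.1535]
 [ 0.3124  0.8812]
 [-0.562  -0.4316]
 [ 0.4     0.8221]
 [-0.3474 -0.4351]
 [ 0.0129 -0.9546]
 [ 0.7017  1.315 ]]
jig [ 0.4776 -0.2093  0.0277] 1.584256759207837
[[-1.183  -2.0839]
 [ 0.2868 -1.7531]
 [-0.9139  3.9642]
 [-0.0264  3.0263]
 [ 1.4421  0.9484]
 [ 2.1836  0.0406]]
ball [ 0.4506 -0.3233  0.0956]
spool top [0.4992 0.0198 0.046 ] [0.5014 0.0192 0.046 ]
wristcam in tool [ 0.0002 -0.0691 -0.1174] [-0.0223  0.2594  0.9655] 373.66757632689655
```

```bash
cat >> h.py <<'E'
def plan(pos,Rt,n,s=None):
    "rows in tool axes for a straight world line, and even turn, in n rows"
    s=s or manip.get_state(); R0=rot(s); p0=np.array(s["position"]); rv=(R0.inv()*Rt).as_rotvec()/n
    d=(np.array(pos)-p0)/n
    print("deg/row",np.round(np.degrees(rv),2),"mm/row",round(np.linalg.norm(d)*1e3,1))
    for i in range(n): print(np.round((R0*R.from_rotvec(rv*i)).inv().apply(d),4).tolist())
def tool(yaw,lean=0):
    "tool x along plate normal; lean deg about y (35 = rack)"
    down=R.from_matrix(np.array([[1,0,0],[0,-1,0],[0,0,-1.]]))
    return R.from_euler('z',yaw)*R.from_euler('y',-lean,degrees=True)*down
E
python3 - <<'E'
from h import *
plan([.485,-.2,.22],tool(.02),12)
E
```

```text
deg/row [ 0.   -0.   -6.26] mm/row 40.2
[-0.0208, -0.0343, 0.003]
[-0.0169, -0.0363, 0.003]
[-0.0128, -0.038, 0.003]
[-0.0086, -0.0391, 0.003]
[-0.0043, -0.0398, 0.003]
[0.0001, -0.0401, 0.003]
[0.0044, -0.0398, 0.003]
[0.0088, -0.0391, 0.003]
[0.013, -0.0379, 0.003]
[0.017, -0.0363, 0.003]
[0.0209, -0.0342, 0.003]
[0.0245, -0.0317, 0.003]
```

Call:
send_rows(plan=[{"linear":[-0.021,-0.034,0.003],"delta_rot":[0,0,-6.3],"fingers":0.08},{"linear":[-0.017,-0.036,0.003],"delta_rot":[0,0,-6.3],"fingers":0.08},{"linear":[-0.013,-0.038,0.003],"delta_rot":[0,0,-6.3],"fingers":0.08},{"linear":[-0.009,-0.039,0.003],"delta_rot":[0,0,-6.3],"fingers":0.08},{"linear":[-0.004,-0.04,0.003],"delta_rot":[0,0,-6.3],"fingers":0.08},{"linear":[0,-0.04,0.003],"delta_rot":[0,0,-6.3],"fingers":0.08},{"linear":[0.004,-0.04,0.003],"delta_rot":[0,0,-6.3],"fingers":0.08},{"linear":[0.009,-0.039,0.003],"delta_rot":[0,0,-6.3],"fingers":0.08},{"linear":[0.013,-0.038,0.003],"delta_rot":[0,0,-6.3],"fingers":0.08},{"linear":[0.017,-0.036,0.003],"delta_rot":[0,0,-6.3],"fingers":0.08},{"linear":[0.021,-0.034,0.003],"delta_rot":[0,0,-6.3],"fingers":0.08},{"linear":[0.024,-0.032,0.003],"delta_rot":[0,0,-6.3],"fingers":0.08}])

```text
clock: 2.2
position: [0.4814, -0.1875, 0.2175]
ee_rot: [0.006, 0.999, 0.037, 0.001]
contact_force: [-0.2, -1.1, -0.2]
width: 0.08
```

```bash
python3 - <<'E'
from h import *
s=manip.get_state(); print(s["clock"],s["position"],s["ee_rot"]); print(cam("wrist")); im=snap("wrist","w1.png"); 
E
```

```text
2.2 [ 0.48142631 -0.18745745  0.21750614] [0.00604797 0.99927893 0.03746375 0.00122883]
(array([[373.66757633,   0.        , 328.38432879],
       [  0.        , 373.66757633, 244.60923851],
       [  0.        ,   0.        ,   1.        ]]), array([-2.85275002, -0.10596574, -0.01795762]), array([-0.46693829, -0.24082818,  0.27637602]))
```

View pics/w1.png

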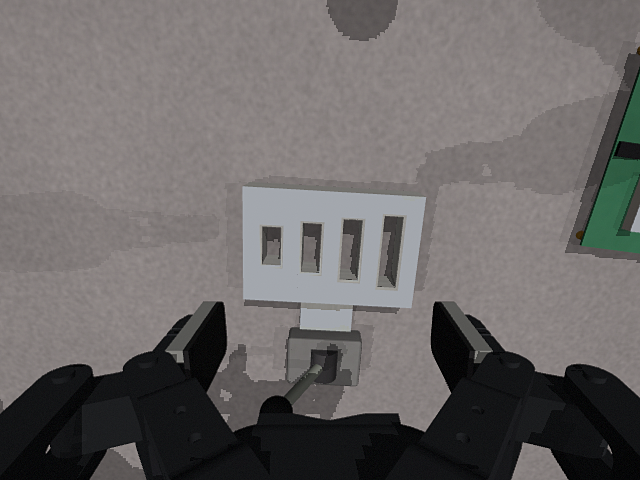

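The wrist picture shows the jig top as a white quad, with corners about (243,187), (425,197), (412,307) and (243,302). The slots run left to right from narrow to wide, and the lever ball is at about (276,408).

```bash
cat > jig.py <<'E'
from h import *
from scipy.optimize import least_squares
np.set_printoptions(precision=4,suppress=True)
s=manip.get_state(); im=snap("wrist","w2.png"); print(s["position"],s["qd"])
m=((im.min(2)>140)&(np.indices(im.shape[:2])[0]<305)).astype(np.uint8)
g=cv2.cvtColor(im,cv2.COLOR_RGB2GRAY)
uv=np.array([[243,187],[425,197],[412,307],[243,302]],np.float32)
uv=cv2.cornerSubPix(g,uv[:,None].copy(),(5,5),(-1,-1),(3,30,.01))[:,0];print(uv)
L=np.array([[-1,1],[1,1],[1,-1],[-1,-1]])*[.075,.05]
P=np.array([onz("wrist",u,.03) for u in uv]);print(P,[np.linalg.norm(P[i]-P[(i+1)%4]) for i in range(4)])
def res(p):
    c,sn=np.cos(p[2]),np.sin(p[2]); return (p[:2]+L@np.array([[c,sn],[-sn,c]])-P[:,:2]).ravel()
r=least_squares(res,[.48,-.2,0]);print("jig",r.x,np.degrees(r.x[2]),res(r.x))
c,sn=np.cos(r.x[2]),np.sin(r.x[2])
hs=[r.x[:2]+(k-1.5)*.034*np.array([c,sn]) for k in range(4)];print("holes",hs)
# check: slot centres by intensity
lab=cv2.connectedComponentsWithStats(((g<150)).astype(np.uint8)[190:303,248:410])
for k in range(1,lab[0]):
    x,y,w,h,a=lab[2][k]
    if a>300 and w<50: print("dark",x+248,y+190,w,h,onz("wrist",(x+248+w/2-.5,y+190+h/2-.5),.03))
print("proj holes",proj("wrist",[np.r_[h,.03] for h in hs]))
E
python3 jig.py
```

```text
[ 0.4858 -0.1809  0.2169] [-0.0914 -0.0183  0.0246 -0.0685  0.027   0.0714]
[[243.     187.    ]
 [425.5954 192.763 ]
 [412.     307.    ]
 [243.     302.    ]]
[[ 0.4129 -0.1598  0.03  ]
 [ 0.5612 -0.1531  0.03  ]
 [ 0.5644 -0.2551  0.03  ]
 [ 0.4143 -0.2616  0.03  ]] [np.float64(0.14842108303659654), np.float64(0.1019984742971296), np.float64(0.1502298861466259), np.float64(0.10177111979625163)]
jig [ 0.4882 -0.2074  0.0375] 2.146174011780597 [-0.0016 -0.0004  0.0001 -0.0015  0.0006  0.0005  0.0008  0.0014]
holes [array([ 0.4373, -0.2093]), array([ 0.4712, -0.208 ]), array([ 0.5052, -0.2068]), array([ 0.5392, -0.2055])]
dark 370 225 29 72 [ 0.5343 -0.2135  0.03  ]
dark 332 228 26 61 [ 0.5003 -0.2139  0.03  ]
dark 294 231 23 50 [ 0.4665 -0.2142  0.03  ]
dark 254 234 22 40 [ 0.432  -0.2151  0.03  ]
proj holes [[270.939  247.534 ]
 [311.0059 249.0227]
 [350.9533 250.5069]
 [390.7817 251.9867]]
```

```bash
cat > jig.py <<'E'
from h import *
from scipy.optimize import least_squares
np.set_printoptions(precision=4,suppress=True)
s=manip.get_state(); im=snap("wrist","w3.png"); print(s["position"],np.abs(s["qd"]).max())
g=cv2.cvtColor(im,cv2.COLOR_RGB2GRAY)
b=(g>165).astype(np.uint8); b=cv2.morphologyEx(b,cv2.MORPH_OPEN,np.ones((3,3)))
cs,h=cv2.findContours(b,cv2.RETR_CCOMP,cv2.CHAIN_APPROX_NONE)
i=max(range(len(cs)),key=lambda k:cv2.contourArea(cs[k])); x,y,w,hh=cv2.boundingRect(cs[i]);print("bbox",x,y,w,hh)
sl=sorted([c for k,c in enumerate(cs) if h[0][k][3]==i and cv2.contourArea(c)>300],key=lambda c:c[:,0,0].mean())
rs=[cv2.minAreaRect(np.array([onz("wrist",p,.03)[:2]*1000 for p in c[:,0]],np.float32)) for c in sl]
for r in rs: print("slot mm",r)
o=cv2.minAreaRect(np.array([onz("wrist",p,.03)[:2]*1000 for p in cs[i][:,0]],np.float32));print("outer",o)
c=np.array([r[0] for r in rs]); d=c[-1]-c[0]; print("yaw deg",np.degrees(np.arctan2(d[1],d[0])),np.linalg.norm(d)/3)
cv2.imwrite('pics/w3c.png',cv2.resize(im[150:350,200:460,::-1],None,fx=3,fy=3))
E
python3 jig.py
```

```text
[ 0.4833 -0.1842  0.217 ] 0.0914328245468397
bbox 240 191 183 121
slot mm ((433.0498046875, -214.0676727294922), (42.27143859863281, 27.040477752685547), 89.29988861083984)
slot mm ((467.4276123046875, -213.4972686767578), (21.891216278076172, 53.33528137207031), 2.827946662902832)
slot mm ((502.26507568359375, -213.6442413330078), (62.38263702392578, 29.473962783813477), 86.36174011230469)
slot mm ((536.2025756835938, -214.02073669433594), (75.7922592163086, 29.477750778198242), 89.58511352539062)
outer ((483.69647216796875, -214.35812377929688), (149.2780303955078, 99.41523742675781), 0.7199945449829102)
yaw deg 0.026070424574836115 34.384260558129334
```

Call:
send_rows(plan=[{"linear":[0,0,0],"delta_rot":[0,0,0],"fingers":0.06},{"linear":[0,0,0],"delta_rot":[0,0,0],"fingers":0.06}])

```text
clock: 2.52
position: [0.481, -0.1873, 0.2171]
ee_rot: [0.006, 0.999, 0.037, 0.0]
contact_force: [-0.6, -0.3, 0.4]
width: 0.0602
```

```bash
python3 jig.py; python3 - <<'E'
from h import *
s=manip.get_state();print(s["clock"],s["position"],rot(s).as_matrix().round(3),s["contact_force"])
E
```

```text
[ 0.481  -0.1873  0.2171] 0.01890155683762169
bbox 244 187 183 121
slot mm ((435.1061096191406, -212.63577270507812), (20.940982818603516, 39.484256744384766), 0.8186883926391602)
slot mm ((468.5931091308594, -212.19122314453125), (21.93536376953125, 49.938507080078125), 0.7775940895080566)
slot mm ((502.6483459472656, -211.8896484375), (21.86104965209961, 59.99151611328125), 1.0173057317733765)
slot mm ((536.6498413085938, -211.20098876953125), (21.710254669189453, 69.82131958007812), 0.9035770297050476)
outer ((485.5984802246094, -211.99734497070312), (149.35757446289062, 99.52781677246094), 0.8605672717094421)
yaw deg 0.8095191348548623 33.85128924241266
2.5667 [ 0.48078765 -0.18765033  0.21713494] [[ 0.997  0.073  0.001]
 [ 0.073 -0.997 -0.012]
 [-0.     0.012 -1.   ]] [ 0.23632156  1.00949091 -0.05573515]
```

View pics/w3c.png

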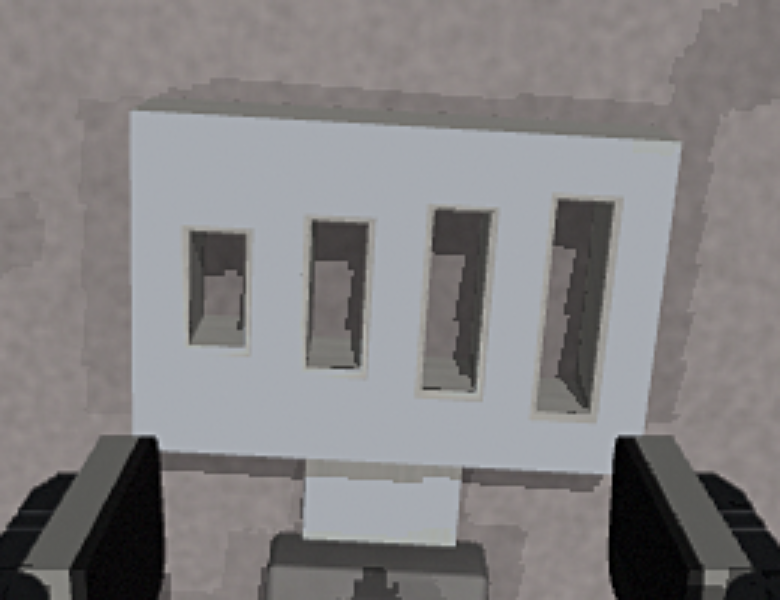

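The crop shows the jig squarely, and the fitted sizes match the given ones: outer 149x99.5 mm, slot pitch 33.9 mm. The jig centre is (0.4856,-0.212) with yaw 0.85°. Now to the rack.

```bash
python3 - <<'E'
from h import *
plan([.527,.219,.19],tool(.015,35),12)
E
```

```text
deg/row [-0.03  2.91  0.29] mm/row 34.2
[0.0063, -0.0335, 0.0018]
[0.006, -0.0336, 0.0021]
[0.0058, -0.0336, 0.0024]
[0.0055, -0.0336, 0.0027]
[0.0052, -0.0337, 0.003]
[0.0048, -0.0337, 0.0032]
[0.0045, -0.0337, 0.0034]
[0.0041, -0.0337, 0.0036]
[0.0038, -0.0338, 0.0038]
[0.0034, -0.0338, 0.004]
[0.003, -0.0338, 0.0041]
[0.0027, -0.0338, 0.0042]
```

Call:
send_rows(plan=[{"linear":[0.006,-0.034,0.002],"delta_rot":[0,2.9,0.3],"fingers":0.06},{"linear":[0.006,-0.034,0.002],"delta_rot":[0,2.9,0.3],"fingers":0.06},{"linear":[0.006,-0.034,0.002],"delta_rot":[0,2.9,0.3],"fingers":0.06},{"linear":[0.006,-0.034,0.003],"delta_rot":[0,2.9,0.3],"fingers":0.06},{"linear":[0.005,-0.034,0.003],"delta_rot":[0,2.9,0.3],"fingers":0.06},{"linear":[0.005,-0.034,0.003],"delta_rot":[0,2.9,0.3],"fingers":0.06},{"linear":[0.005,-0.034,0.003],"delta_rot":[0,2.9,0.3],"fingers":0.06},{"linear":[0.004,-0.034,0.004],"delta_rot":[0,2.9,0.3],"fingers":0.06},{"linear":[0.004,-0.034,0.004],"delta_rot":[0,2.9,0.3],"fingers":0.06},{"linear":[0.003,-0.034,0.004],"delta_rot":[0,2.9,0.3],"fingers":0.06},{"linear":[0.003,-0.034,0.004],"delta_rot":[0,2.9,0.3],"fingers":0.06},{"linear":[0,0,0],"delta_rot":[0,0,0],"fingers":0.06}])

```text
clock: 3.57
position: [0.533, 0.1645, 0.1972]
ee_rot: [0.004, 0.959, -0.014, 0.283]
contact_force: [0.9, -0.5, -0.6]
width: 0.0599
```

```bash
python3 - <<'E'
from h import *
snap("wrist","w4.png"); s=manip.get_state();print(s["clock"],s["position"],rot(s).as_matrix().round(3),s["contact_force"])
P=np.array([.6132,.2209,.0679]);Rp=R.from_euler('z',.0151)*R.from_euler('y',-35,degrees=True)
print(proj("wrist",[P+Rp.apply([.006,-.042,.05]),P+Rp.apply([.006,.042,.05]),P+Rp.apply([-.006,-.042,.05]),P+Rp.apply([-.006,.042,.05])]).round(1))
E
```

```text
3.6167 [0.5327427  0.16291514 0.19715066] [[ 0.84  -0.03   0.541]
 [-0.024 -1.    -0.018]
 [ 0.542  0.002 -0.841]] [ 0.01340467 -0.20140086 -0.07478752]
[[331.  227.5]
 [325.5  75.6]
 [311.2 228. ]
 [303.2  76.6]]
```

View pics/w4.png

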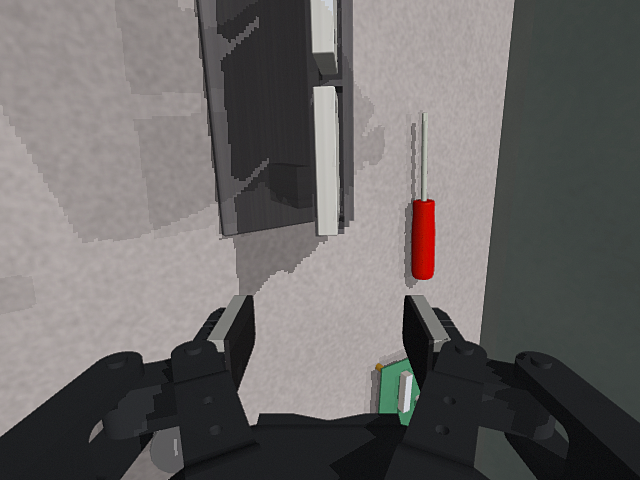

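The picture shows the target plate's top edge, with corners about (317,236), (338,235), (314,87) and (335,86). I fit the pose from these.

```bash
python3 - <<'E'
from h import *
from scipy.optimize import least_squares
np.set_printoptions(precision=4,suppress=True)
uv=np.array([[338,235],[335.5,86],[317,236],[314,87]],float)
g=cv2.imread('pics/w4.png',0)
print(cv2.cornerSubPix(g,uv.astype(np.float32)[:,None].copy(),(3,3),(-1,-1),(3,30,.01))[:,0])
L=[[.006,-.042,.05],[.006,.042,.05],[-.006,-.042,.05],[-.006,.042,.05]]
def f(p): return (proj("wrist",p[:3]+(R.from_euler('z',p[3])*R.from_euler('y',-35,degrees=True)).apply(L))-uv).ravel()
r=least_squares(f,[.613,.221,.068,.015]);print(r.x,f(r.x))
q=r.x; Rt=tool(q[3],35); z=Rt.apply([0,0,1])
c=q[:3]; # grasp point 25 mm below top => 25 mm above centre
tcp=c-z*(.025+.006); st=tcp-z*.07
print("tcp",tcp,"standoff",st); plan(st,Rt,4)
E
```

```text
[[337.2663 233.6604]
 [334.1841  86.2047]
 [317.8883 234.5811]
 [312.8067  86.4884]]
[ 0.6177  0.2151  0.0694 -0.0083] [-0.6002  0.4511  0.2245  0.2191  0.6853 -0.4106 -0.3001 -0.2568]
tcp [0.5999 0.2153 0.0948] standoff [0.5597 0.2156 0.1522]
deg/row [ 0.2   0.55 -0.25] mm/row 18.6
[-0.0007, -0.0134, 0.0129]
[-0.0008, -0.0133, 0.0129]
[-0.0009, -0.0133, 0.0129]
[-0.0009, -0.0133, 0.013]
```

Call:
send_rows(plan=[{"linear":[-0.001,-0.0133,0.013],"delta_rot":[0.2,0.55,0],"fingers":0.045},{"linear":[-0.001,-0.0133,0.013],"delta_rot":[0.2,0.55,-0.2],"fingers":0.045},{"linear":[-0.001,-0.0133,0.013],"delta_rot":[0.2,0.55,-0.2],"fingers":0.045},{"linear":[-0.001,-0.0133,0.013],"delta_rot":[0.2,0.55,-0.2],"fingers":0.045},{"linear":[0,0,0],"delta_rot":[0,0,0],"fingers":0.045},{"linear":[0,0,0],"delta_rot":[0,0,0],"fingers":0.045}])

```text
clock: 4.12
position: [0.5645, 0.2043, 0.1533]
ee_rot: [0.005, 0.953, -0.015, 0.302]
contact_force: [-0.3, -0.5, 0.3]
width: 0.0449
```

```bash
python3 - <<'E'
from h import *
np.set_printoptions(precision=4,suppress=True)
snap("wrist","w5.png"); s=manip.get_state();print(s["clock"],s["position"],rot(s).as_matrix().round(3))
c=np.array([.6177,.2151,.0694]);Rt=tool(0,35);z=Rt.apply([0,0,1]);plan(c-z*.031,Rt,4)
L=[[.006,-.042,.05],[.006,.042,.05],[-.006,-.042,.05],[-.006,.042,.05]]
print(proj("wrist",c+R.from_euler('y',-35,degrees=True).apply(L)))
E
```

```text
4.1667 [0.5645 0.2041 0.1534] [[ 0.817 -0.032  0.576]
 [-0.026 -0.999 -0.018]
 [ 0.576 -0.    -0.817]]
deg/row [ 0.26 -0.05 -0.38] mm/row 17.4
[-0.0013, -0.003, 0.017]
[-0.0012, -0.003, 0.0171]
[-0.0012, -0.0029, 0.0171]
[-0.0012, -0.0028, 0.0171]
[[332.0141 343.4272]
 [327.4476 174.2572]
 [308.1335 344.0286]
 [300.0238 175.0045]]
```

View pics/w5.png

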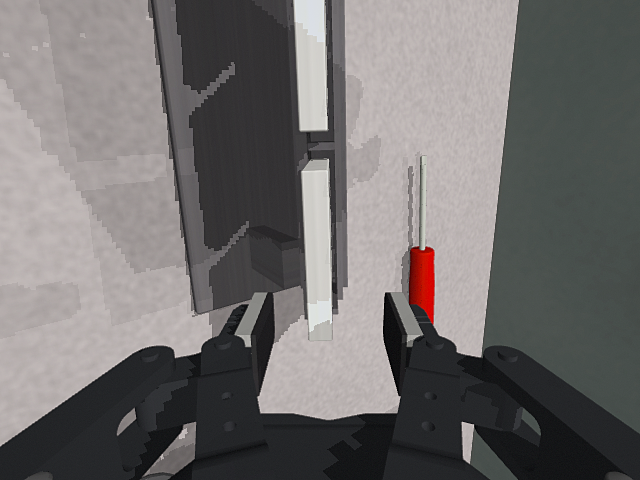

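Top-edge corners are at (308,341), (332,340), (303,170) and (328,168), within 2 mm of the prediction, shifted about 1.5 mm towards +y. I go down and grip.

Call:
send_rows(force=60, plan=[{"linear":[-0.0025,-0.006,0.005],"delta_rot":[0.25,0,-0.4],"fingers":0.045},{"linear":[-0.0025,-0.006,0.008],"delta_rot":[0.25,0,-0.4],"fingers":0.045},{"linear":[0,-0.0015,0.017],"delta_rot":[0.25,0,-0.4],"fingers":0.045},{"linear":[0,-0.0005,0.017],"delta_rot":[0.25,0,-0.3],"fingers":0.045},{"linear":[0,0,0.014],"delta_rot":[0,0,0],"fingers":0.045},{"linear":[0,0,0.009],"delta_rot":[0,0,0],"fingers":0.045},{"linear":[0,0,0],"delta_rot":[0,0,0],"fingers":0.045}])

```text
clock: 4.75
position: [0.6059, 0.2111, 0.0976]
ee_rot: [0.0, 0.952, -0.005, 0.307]
contact_force: [-0.1, -0.8, -0.4]
width: 0.0453
```

```bash
python3 - <<'E'
from h import *
np.set_printoptions(precision=4,suppress=True)
s=manip.get_state();print(s["clock"],s["position"],rot(s).as_matrix().round(3),s["contact_force"])
c=np.array([.618,.2165,.0694]);Rt=tool(0,35);z=Rt.apply([0,0,1]);plan(c-z*.031,Rt,1)
E
```

```text
4.75 [0.6059 0.2111 0.0976] [[ 0.812 -0.011  0.584]
 [-0.01  -1.    -0.004]
 [ 0.584 -0.003 -0.812]] [-0.099  -0.7617 -0.4102]
deg/row [ 0.23 -0.7  -0.58] mm/row 8.3
[-0.0063, -0.0054, -0.0011]
```

Call:
send_rows(plan=[{"linear":[-0.0045,-0.004,0],"delta_rot":[0.2,-0.7,-0.5],"fingers":0.045},{"linear":[-0.002,-0.002,0],"delta_rot":[0,0,0],"fingers":0.045},{"linear":[0,0,0],"delta_rot":[0,0,0],"fingers":0.045},{"linear":[0,0,0],"delta_rot":[0,0,0],"fingers":0.045}])

```text
clock: 5.08
position: [0.6011, 0.2147, 0.0956]
ee_rot: [0.001, 0.953, -0.003, 0.302]
contact_force: [-0.1, 0.6, 0.4]
width: 0.0448
```

```bash
python3 - <<'E'
from h import *
np.set_printoptions(precision=4,suppress=True)
s=manip.get_state();print(s["clock"],s["position"],rot(s).as_matrix().round(3),s["contact_force"])
c=np.array([.618,.2165,.0694]);Rt=tool(0,35);z=Rt.apply([0,0,1]);plan(c-z*.031,Rt,1)
E
```

```text
5.0833 [0.6011 0.2147 0.0956] [[ 0.818 -0.005  0.575]
 [-0.005 -1.    -0.003]
 [ 0.575 -0.    -0.818]] [-0.1308  0.6357  0.3848]
deg/row [ 0.16 -0.1  -0.27] mm/row 2.1
[-0.0012, -0.0017, 0.0002]
```

Good enough; close the fingers.

Call:
send_rows(force=80, plan=[{"linear":[-0.001,-0.001,0],"delta_rot":[0,0,0],"fingers":0.02},{"linear":[0,0,0],"delta_rot":[0,0,0],"fingers":0.0},{"linear":[0,0,0],"delta_rot":[0,0,0],"fingers":0.0},{"linear":[0,0,0],"delta_rot":[0,0,0],"fingers":0.0},{"linear":[0,0,0],"delta_rot":[0,0,0],"fingers":0.0},{"linear":[0,0,0],"delta_rot":[0,0,0],"fingers":0.0}])

```text
clock: 5.58
position: [0.5993, 0.2154, 0.0964]
ee_rot: [0.001, 0.953, -0.003, 0.302]
contact_force: [0.2, 0.3, -1.3]
width: 0.0111
```

Call:
send_rows(plan=[{"linear":[0,0,-0.006],"delta_rot":[0,0,0],"fingers":0.0},{"linear":[0,0,-0.012],"delta_rot":[0,0,0],"fingers":0.0},{"linear":[0,0,-0.018],"delta_rot":[0,0,0],"fingers":0.0},{"linear":[0,0,-0.022],"delta_rot":[0,0,0],"fingers":0.0},{"linear":[0,0,-0.022],"delta_rot":[0,0,0],"fingers":0.0},{"linear":[0,0,-0.022],"delta_rot":[0,0,0],"fingers":0.0},{"linear":[0,0,-0.01],"delta_rot":[0,0,0],"fingers":0.0},{"linear":[0,0,0],"delta_rot":[0,0,0],"fingers":0.0}])

```text
clock: 6.25
position: [0.5333, 0.2154, 0.1885]
ee_rot: [0.002, 0.954, -0.003, 0.299]
contact_force: [0.1, -0.2, -1.5]
width: 0.0112
```

```bash
python3 - <<'E'
from h import *
s=manip.get_state();print(s["clock"],s["position"],rot(s).as_matrix().round(3),s["contact_force"],s["width"])
a=snap("scene","s2.png");b=snap("side","d2.png")
P=s["position"];x0,y0=proj("scene",P)[0].astype(int);x1,y1=proj("side",P)[0].astype(int);print(x0,y0,x1,y1)
cr=lambda i,x,y:cv2.resize(i[max(y-90,0):y+110,max(x-100,0):x+100,::-1],(400,400),interpolation=2)
cv2.imwrite('pics/C.png',np.hstack([cr(a,x0,y0),cr(b,x1,y1)]))
plan([.52,.03,.23],tool(.0149),12)
E
```

```text
6.25 [0.53328853 0.21539161 0.18854343] [[ 0.821 -0.006  0.571]
 [-0.004 -1.    -0.004]
 [ 0.571  0.001 -0.821]] [ 0.10526682 -0.19605274 -1.4668477 ] 0.01115090808994967
415 212 346 265
deg/row [ 0.04 -2.9  -0.09] mm/row 15.9
[0.0012, 0.0154, -0.0035]
[0.001, 0.0154, -0.0036]
[0.0008, 0.0154, -0.0036]
[0.0005, 0.0154, -0.0037]
[0.0003, 0.0154, -0.0037]
[0.0001, 0.0154, -0.0037]
[-0.0001, 0.0154, -0.0038]
[-0.0003, 0.0154, -0.0038]
[-0.0005, 0.0154, -0.0037]
[-0.0007, 0.0154, -0.0037]
[-0.001, 0.0154, -0.0037]
[-0.0012, 0.0154, -0.0036]
```

View pics/C.png

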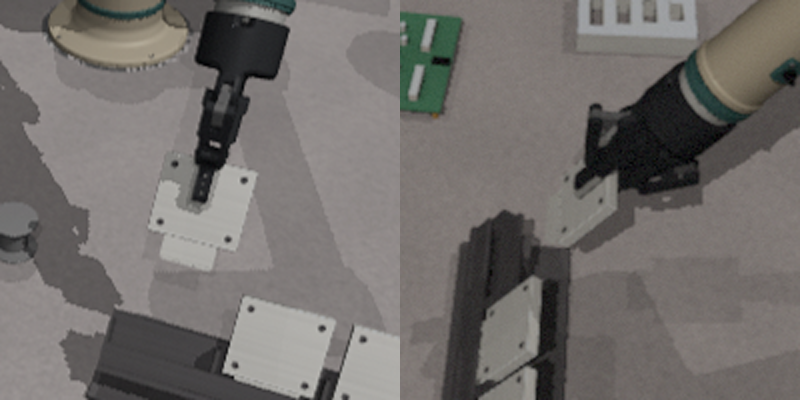

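The plate has come out cleanly and is held square with the tab clear of the rack; the finger is about mid-width. I go upright, to above slot 1.

```bash
python3 - <<'E'
from h import *
plan([.4346,-.2128,.165],tool(.0149),12)
E
```

```text
deg/row [ 0.04 -2.9  -0.09] mm/row 36.7
[-0.0077, 0.0357, -0.003]
[-0.0079, 0.0357, -0.0027]
[-0.0081, 0.0357, -0.0023]
[-0.0082, 0.0357, -0.0019]
[-0.0084, 0.0356, -0.0015]
[-0.0085, 0.0356, -0.0011]
[-0.0086, 0.0356, -0.0007]
[-0.0087, 0.0356, -0.0003]
[-0.0088, 0.0356, 0.0001]
[-0.0088, 0.0356, 0.0006]
[-0.0088, 0.0356, 0.001]
[-0.0088, 0.0356, 0.0014]
```

Call:
send_rows(plan=[{"linear":[-0.008,0.02,-0.006],"delta_rot":[0,-2.9,-0.1],"fingers":0.0},{"linear":[-0.008,0.033,-0.003],"delta_rot":[0,-2.9,-0.1],"fingers":0.0},{"linear":[-0.008,0.036,-0.002],"delta_rot":[0,-2.9,-0.1],"fingers":0.0},{"linear":[-0.008,0.036,-0.002],"delta_rot":[0,-2.9,-0.1],"fingers":0.0},{"linear":[-0.008,0.036,-0.0015],"delta_rot":[0,-2.9,-0.1],"fingers":0.0},{"linear":[-0.008,0.036,-0.001],"delta_rot":[0,-2.9,-0.1],"fingers":0.0},{"linear":[-0.009,0.036,0],"delta_rot":[0,-2.9,-0.1],"fingers":0.0},{"linear":[-0.009,0.036,0],"delta_rot":[0,-2.9,-0.1],"fingers":0.0},{"linear":[-0.009,0.036,0],"delta_rot":[0,-2.9,-0.1],"fingers":0.0},{"linear":[-0.009,0.036,0.001],"delta_rot":[0,-2.9,-0.1],"fingers":0.0},{"linear":[-0.009,0.03,0.001],"delta_rot":[0,-2.9,-0.1],"fingers":0.0},{"linear":[0,0,0],"delta_rot":[0,0,0],"fingers":0.0}])

```text
clock: 7.35
position: [0.4423, -0.1722, 0.1563]
ee_rot: [0.008, 1.0, 0.008, 0.009]
contact_force: [1.0, 0.3, -1.3]
width: 0.0105
```

```bash
python3 - <<'E'
from h import *
s=manip.get_state();print(s["clock"],s["position"],rot(s).as_matrix().round(3),s["contact_force"],s["width"])
plan([.4346,-.2128,.15],tool(.0149),3)
E
```

```text
7.35 [ 0.44230729 -0.17216676  0.15631818] [[ 1.     0.016  0.018]
 [ 0.017 -1.    -0.015]
 [ 0.018  0.016 -1.   ]] [ 0.9750613   0.28410794 -1.33041544] 0.01053592200111145
deg/row [ 0.3  -0.35  0.03] mm/row 13.9
[-0.0028, 0.0135, 0.0023]
[-0.0028, 0.0135, 0.0022]
[-0.0028, 0.0135, 0.0022]
```

Call:
send_rows(plan=[{"linear":[-0.003,0.014,0],"delta_rot":[0.3,-0.35,0],"fingers":0.0},{"linear":[-0.003,0.014,0],"delta_rot":[0.3,-0.35,0],"fingers":0.0},{"linear":[-0.002,0.009,0],"delta_rot":[0.3,-0.35,0],"fingers":0.0},{"linear":[0,0.002,0],"delta_rot":[0,0,0],"fingers":0.0},{"linear":[0,0,0],"delta_rot":[0,0,0],"fingers":0.0},{"linear":[0,0,0],"delta_rot":[0,0,0],"fingers":0.0}])

```text
clock: 7.85
position: [0.4345, -0.2178, 0.1489]
ee_rot: [-0.002, 1.0, 0.004, -0.005]
contact_force: [-0.4, 0.1, -2.1]
width: 0.0113
```

```bash
cat > look.py <<'E'
from h import *
import sys
tag=sys.argv[1]
s=manip.get_state();p=s["position"];print(s["clock"],p,rot(s).as_matrix().round(3),s["contact_force"],s["width"])
w=snap("wrist",tag+"w.png");a=snap("scene",tag+"s.png")
x0,y0=proj("scene",np.array([.485,-.22,.06]))[0].astype(int)
A=cv2.resize(a[y0-75:y0+75,x0-75:x0+75,::-1],(400,400),interpolation=2)
cv2.imwrite('pics/%s.png'%tag,np.hstack([cv2.resize(w[80:480,120:520,::-1],(400,400)),A]))
E
python3 look.py L1; python3 - <<'E'
from h import *
plan([.4346,-.2128,.15],tool(.0149),1)
E
```

```text
7.85 [ 0.43449199 -0.21784238  0.14888108] [[ 1.     0.007 -0.011]
 [ 0.007 -1.     0.003]
 [-0.011 -0.003 -1.   ]] [-0.37435628  0.10870546 -2.07115233] 0.011282706597658704
deg/row [-0.2   0.59 -0.38] mm/row 4.6
[0.0002, -0.0045, -0.0008]
```

View pics/L1.png

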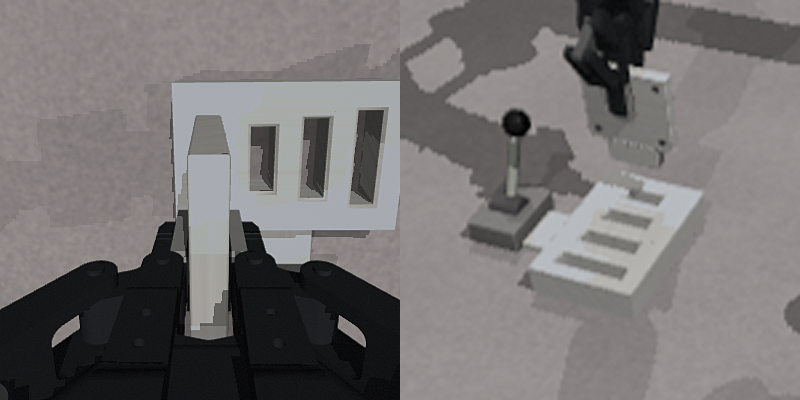

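```bash
python3 - <<'E'
from h import *
np.set_printoptions(precision=4,suppress=True)
s=manip.get_state();Rt=rot(s);p=s["position"]
def tz(uv,z):
    o,d=ray("wrist",uv);o=Rt.inv().apply(o-p);d=Rt.inv().apply(d);return o+d*(z-o[2])/d[2]
for uv,z in [((310,233),-.019),((348,233),-.019),((310.5,196),.057),((341,196),.057)]: print(tz(uv,z))
L=[.0,-.042,-.019];print(proj("wrist",p+Rt.apply([[-.006,-.042,-.019],[.006,-.042,-.019],[-.006,-.042,.057],[.006,-.042,.057]])))
E
```

```text
[-0.0046 -0.0442 -0.019 ]
[ 0.0057 -0.0442 -0.019 ]
[-0.008  -0.0431  0.057 ]
[ 0.0063 -0.0431  0.057 ]
[[304.8537 240.7698]
 [348.833  240.7506]
 [314.72   198.3545]
 [340.3276 198.3423]]
```

```bash
python3 - <<'E'
import cv2,numpy as np
g=cv2.imread('pics/L1w.png',0).astype(int)
for r in (198,204,215,225,230,236,245,260): print(r,g[r,300:356:2])
print(g[180:250:2,328])
im=cv2.imread('pics/L1w.png')[170:330,270:390]
cv2.imwrite('pics/E.png',cv2.resize(im,None,fx=5,fy=3.75,interpolation=cv2.INTER_NEAREST))
E
```

```text
198 [170 170 171 171 170 171 171 174 108 118 116 117 114 114 114 112 114 114
 116 118 114 177 171 170 171 170 170 169]
204 [170 171 170 170 170 170 174  89 120 118 119 120 120 119 119 118 120 118
 118 118 117 126 173 171 171 170 170 170]
215 [171 170 170 171 170 174  99 123 121 121 122 121 121 121 120 118 117 118
 118 120 119 119 113 172 170 170 171 170]
225 [170 171 169 171 174 100 123 120 120 121 120 121 121 119 120 121 120 118
 119 120 119 123 122 116 180 170 171 170]
230 [170 171 170 172 150 113 122 120 120 119 121 121 122 121 120 119 119 119
 119 119 120 120 120 119 122 175 171 169]
236 [170 170 171 171 174 173 172 172 172 172 172 172 172 172 172 171 171 172
 172 171 172 172 172 172 174 121 172 171]
245 [171 170 171 171 166 171 171 170 171 171 170 170 170 171 170 171 171 170
 170 170 170 171 170 170 171 108 172 170]
260 [172 133 139 137 162 171 171 170 171 170 170 170 170 170 170 170 171 171
 171 171 170 170 171 170 171 120 171 170]
[171 170 170 169 171 170 171 179 116 114 120 118 119 118 118 120 119 123
 117 120 120 121 118 120 120 120 119 136 172 170 170 171 170 171 171]
```

View pics/E.png

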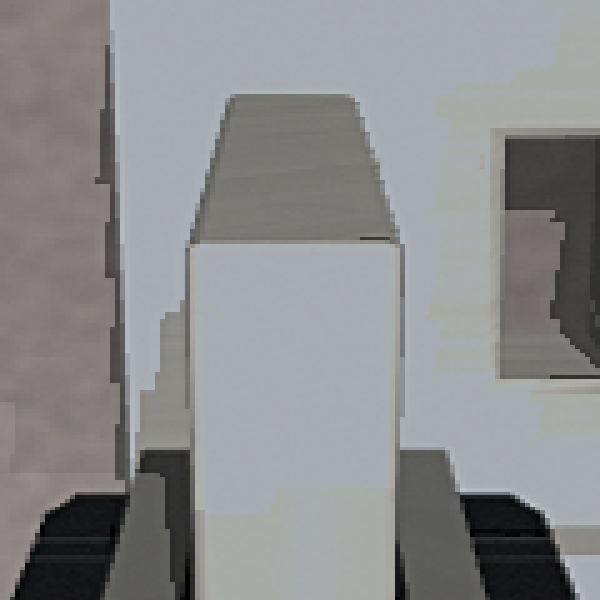

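```bash
python3 - <<'E'
from h import *
from scipy.optimize import least_squares
np.set_printoptions(precision=4,suppress=True)
s=manip.get_state();Rt=rot(s);p=s["position"]
uv=np.array([[308.2,234.7],[349.8,234.7],[316.2,195.2],[340.5,195.2]])
L=np.array([[-.006,-.042,-.05],[.006,-.042,-.05],[-.006,-.042,.026],[.006,-.042,.026]])
f=lambda q:np.r_[(proj("wrist",p+Rt.apply(q[:3]+R.from_euler('xy',q[3:5]).apply(L)))-uv).ravel(),q[3]*100,q[4]*100]
r=least_squares(f,[0,0,.031,0,0]);print(r.x,f(r.x)); q=r.x
foot=p+Rt.apply(q[:3]+R.from_euler('xy',q[3:5]).apply([0,0,.05]));print("foot",foot,"plate z axis",Rt.apply(R.from_euler('xy',q[3:5]).apply([0,0,-1])))
E
```

```text
[ 0.0005 -0.0005  0.037   0.0042 -0.0022] [-0.1001 -0.0605  0.0167 -0.1012 -0.1978  0.1457  0.3379  0.126   0.4186
 -0.2173]
foot [ 0.4339 -0.2163  0.0622] plate z axis [ 0.0126 -0.0076  0.9999]
```

The plate sits in the grip centred within 1 mm, its foot about 87 mm ahead of the TCP. I align it and come down on slot 1.

Call:
send_rows(plan=[{"linear":[0,-0.004,0],"delta_rot":[-0.2,0.6,-0.4],"fingers":0.0},{"linear":[0,-0.002,0.004],"delta_rot":[0,0,0],"fingers":0.0},{"linear":[0,0,0.007],"delta_rot":[0,0,0],"fingers":0.0},{"linear":[0,0,0.007],"delta_rot":[0,0,0],"fingers":0.0},{"linear":[0,0,0.003],"delta_rot":[0,0,0],"fingers":0.0},{"linear":[0,0,0],"delta_rot":[0,0,0],"fingers":0.0}])

```text
clock: 8.45
position: [0.4342, -0.2071, 0.1267]
ee_rot: [0.0, 1.0, 0.01, 0.001]
contact_force: [0.8, -0.4, -2.2]
width: 0.0112
```

```bash
cat > st.py <<'E'
from h import *
import sys
s=manip.get_state();print(s["clock"],s["position"].round(4),rot(s).as_matrix().round(3).tolist(),s["contact_force"].round(1),s["moment"].round(2),s["width"])
plan([float(v) for v in sys.argv[1:4]],tool(.0149),1,s)
E
python3 st.py .4346 -.2128 .118
```

```text
8.45 [ 0.4342 -0.2071  0.1267] [[1.0, 0.02, 0.002], [0.02, -1.0, -0.0], [0.002, 0.0, -1.0]] [ 0.8 -0.4 -2.2] [-0.03  0.05  0.  ] 0.011217124241707975
deg/row [ 0.01 -0.13  0.3 ] mm/row 10.4
[0.0003, 0.0057, 0.0087]
```

Call:
send_rows(plan=[{"linear":[0,0.004,0],"delta_rot":[0,0,0],"fingers":0.0},{"linear":[0,0.001,0],"delta_rot":[0,0,0],"fingers":0.0},{"linear":[0,0,0],"delta_rot":[0,0,0],"fingers":0.0},{"linear":[0,0,0],"delta_rot":[0,0,0],"fingers":0.0}])

```text
clock: 8.78
position: [0.4344, -0.2128, 0.1262]
ee_rot: [0.0, 1.0, 0.01, 0.001]
contact_force: [-0.7, -0.2, -1.6]
width: 0.0107
```

```bash
python3 st.py .4346 -.2128 .118
```

```text
8.7833 [ 0.4344 -0.2128  0.1262] [[1.0, 0.02, 0.002], [0.02, -1.0, 0.0], [0.002, 0.0, -1.0]] [-0.7 -0.2 -1.6] [-0.01 -0.03  0.06] 0.010685840203879643
deg/row [ 0.   -0.09  0.3 ] mm/row 8.2
[0.0002, -0.0, 0.0082]
```

Call:
send_rows(plan=[{"linear":[0,0,0.004],"delta_rot":[0,0,0],"fingers":0.0},{"linear":[0,0,0.003],"delta_rot":[0,0,0],"fingers":0.0},{"linear":[0,0,0.002],"delta_rot":[0,0,0],"fingers":0.0},{"linear":[0,0,0.002],"delta_rot":[0,0,0],"fingers":0.0},{"linear":[0,0,0.001],"delta_rot":[0,0,0],"fingers":0.0}])

```text
clock: 9.2
position: [0.4348, -0.2135, 0.1137]
ee_rot: [0.0, 1.0, 0.01, 0.002]
contact_force: [0.1, -0.6, -1.7]
width: 0.0111
```

Call:
send_rows(plan=[{"linear":[0,0,0.0015],"delta_rot":[0,0,0],"fingers":0.0},{"linear":[0,0,0.0015],"delta_rot":[0,0,0],"fingers":0.0},{"linear":[0,0,0.001],"delta_rot":[0,0,0],"fingers":0.0}])

```text
clock: 9.45
position: [0.4349, -0.2136, 0.1108]
ee_rot: [0.001, 1.0, 0.01, 0.001]
contact_force: [-2.4, 1.5, 13.2]
width: 0.0109
```

Slot 1 refuses the tab: 15 N at TCP z 0.1108, which puts the foot at jig-top level. I lift and go to slot 2.

Call:
send_rows(plan=[{"linear":[0,0,0],"delta_rot":[0,0,0],"fingers":0.0},{"linear":[0,0,-0.006],"delta_rot":[0,0,0],"fingers":0.0},{"linear":[0,0,-0.005],"delta_rot":[0,0,0],"fingers":0.0},{"linear":[0.006,0,0],"delta_rot":[0,0,0.3],"fingers":0.0},{"linear":[0.009,0,0],"delta_rot":[0,0,0],"fingers":0.0},{"linear":[0.009,0,0],"delta_rot":[0,0,0],"fingers":0.0},{"linear":[0.005,0,0],"delta_rot":[0,0,0],"fingers":0.0},{"linear":[0,0,0],"delta_rot":[0,0,0],"fingers":0.0},{"linear":[0,0,0],"delta_rot":[0,0,0],"fingers":0.0}])

```text
clock: 10.2
position: [0.4686, -0.2133, 0.1233]
ee_rot: [0.001, 1.0, 0.007, 0.003]
contact_force: [0.3, -0.2, -1.3]
width: 0.0113
```

```bash
python3 st.py .4686 -.2123 .116; python3 look.py L2; python3 - <<'E'
import cv2,numpy as np
im=cv2.imread('pics/L2w.png')[170:330,270:390]
cv2.imwrite('pics/E2.png',cv2.resize(im,None,fx=5,fy=3.75,interpolation=cv2.INTER_NEAREST))
E
```

```text
10.2 [ 0.4686 -0.2133  0.1233] [[1.0, 0.014, 0.006], [0.014, -1.0, -0.002], [0.006, 0.002, -1.0]] [ 0.3 -0.2 -1.3] [-0.06 -0.01  0.01] 0.011317644718950332
deg/row [ 0.12 -0.32 -0.05] mm/row 7.4
[-0.0001, -0.001, 0.0073]
10.2 [ 0.46862541 -0.21330841  0.12330977] [[ 1.     0.014  0.006]
 [ 0.014 -1.    -0.002]
 [ 0.006  0.002 -1.   ]] [ 0.2664997  -0.24547966 -1.34984941] 0.011317644718950332
```

View pics/E2.png

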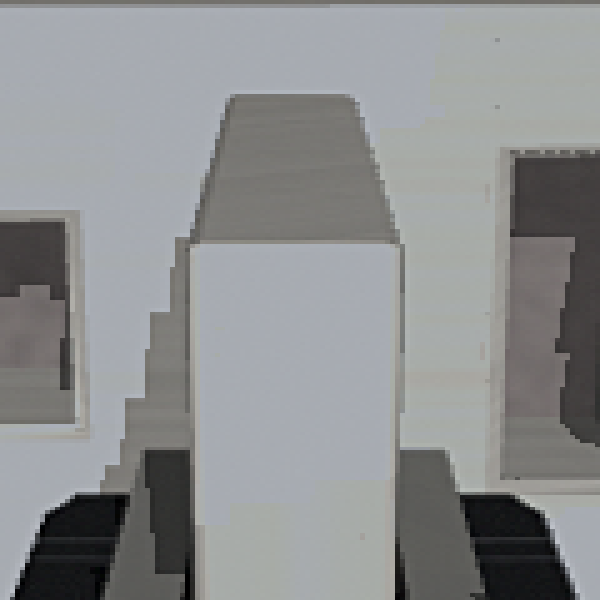

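The picture shows the plate unmoved in the grip, and slot 1's right edge (286) and slot 3's left edge (370) lie evenly about the plate's middle (328.4). I come down on slot 2.

Call:
send_rows(plan=[{"linear":[0,0,0.004],"delta_rot":[0.1,-0.3,0],"fingers":0.0},{"linear":[0,0,0.003],"delta_rot":[0,0,0],"fingers":0.0},{"linear":[0,0,0.0015],"delta_rot":[0,0,0],"fingers":0.0},{"linear":[0,0,0.0015],"delta_rot":[0,0,0],"fingers":0.0},{"linear":[0,0,0.0015],"delta_rot":[0,0,0],"fingers":0.0},{"linear":[0,0,0.001],"delta_rot":[0,0,0],"fingers":0.0}])

```text
clock: 10.8
position: [0.4669, -0.2131, 0.1105]
ee_rot: [-0.0, 1.0, 0.007, -0.001]
contact_force: [-2.1, 1.2, 13.0]
width: 0.0113
```

Slot 2 stops the tab too, at z 0.1105 and 13 N. I make sure with a small shift to the exact slot centre while pressing lightly.

Call:
send_rows(plan=[{"linear":[0.0015,0,0.0005],"delta_rot":[0,0,0],"fingers":0.0},{"linear":[0.0005,0.001,0.0005],"delta_rot":[0,0,0],"fingers":0.0},{"linear":[0,-0.002,0.0005],"delta_rot":[0,0,0],"fingers":0.0}])

```text
clock: 11.05
position: [0.4674, -0.2123, 0.1108]
ee_rot: [0.0, 1.0, 0.007, -0.002]
contact_force: [-1.2, -3.2, 2.5]
width: 0.0114
```

Call:
send_rows(plan=[{"linear":[0,0,-0.006],"delta_rot":[0,0,0],"fingers":0.0},{"linear":[0,0,-0.005],"delta_rot":[0,0,0],"fingers":0.0},{"linear":[0.006,0,0],"delta_rot":[0,0,0],"fingers":0.0},{"linear":[0.009,0,0],"delta_rot":[0,0,0],"fingers":0.0},{"linear":[0.009,0,0],"delta_rot":[0,0,0],"fingers":0.0},{"linear":[0.005,0,0],"delta_rot":[0,0,0],"fingers":0.0},{"linear":[0,0,0],"delta_rot":[0,0,0],"fingers":0.0},{"linear":[0,0,0],"delta_rot":[0,0,0],"fingers":0.0}])

```text
clock: 11.72
position: [0.5014, -0.2118, 0.1216]
ee_rot: [0.0, 1.0, 0.007, -0.001]
contact_force: [0.9, 0.1, -1.6]
width: 0.0113
```

```bash
python3 st.py .5026 -.2128 .116
```

```text
11.7167 [ 0.5014 -0.2118  0.1216] [[1.0, 0.013, -0.001], [0.013, -1.0, -0.0], [-0.001, 0.0, -1.0]] [ 0.9  0.1 -1.6] [ 0.09 -0.03  0.03] 0.011306084726425634
deg/row [ 0.02  0.06 -0.09] mm/row 5.8
[0.0012, 0.001, 0.0056]
```

Call:
send_rows(plan=[{"linear":[0.001,0.001,0],"delta_rot":[0,0,0],"fingers":0.0},{"linear":[0.0003,0,0],"delta_rot":[0,0,0],"fingers":0.0},{"linear":[0,0,0.004],"delta_rot":[0,0,0],"fingers":0.0},{"linear":[0,0,0.003],"delta_rot":[0,0,0],"fingers":0.0},{"linear":[0,0,0.002],"delta_rot":[0,0,0],"fingers":0.0},{"linear":[0,0,0.002],"delta_rot":[0,0,0],"fingers":0.0},{"linear":[0,0,0.0015],"delta_rot":[0,0,0],"fingers":0.0},{"linear":[0,0,0.0015],"delta_rot":[0,0,0],"fingers":0.0}])

```text
clock: 12.38
position: [0.5013, -0.2124, 0.1052]
ee_rot: [-0.0, 1.0, 0.007, -0.002]
contact_force: [0.1, 0.1, -2.0]
width: 0.0111
```

Slot 3 accepts the tab: z 0.1052, 5 mm past the earlier contact height, with no force. I go on down.

Call:
send_rows(plan=[{"linear":[0,0,0.004],"delta_rot":[0,0,0],"fingers":0.0},{"linear":[0,0,0.004],"delta_rot":[0,0,0],"fingers":0.0},{"linear":[0,0,0.003],"delta_rot":[0,0,0],"fingers":0.0},{"linear":[0,0,0.002],"delta_rot":[0,0,0],"fingers":0.0},{"linear":[0,0,0.001],"delta_rot":[0,0,0],"fingers":0.0}])

```text
clock: 12.8
position: [0.5011, -0.2124, 0.0896]
ee_rot: [-0.001, 1.0, 0.007, -0.002]
contact_force: [0.7, -0.1, -1.8]
width: 0.011
```

Call:
send_rows(plan=[{"linear":[0,0,0.0015],"delta_rot":[0,0,0],"fingers":0.0},{"linear":[0,0,0.0015],"delta_rot":[0,0,0],"fingers":0.0},{"linear":[0,0,0.001],"delta_rot":[0,0,0],"fingers":0.0},{"linear":[0,0,0.0005],"delta_rot":[0,0,0],"fingers":0.0}])

```text
clock: 13.13
position: [0.5012, -0.2124, 0.087]
ee_rot: [-0.0, 1.0, 0.007, -0.002]
contact_force: [1.0, 0.4, -2.0]
width: 0.0114
```

Call:
send_rows(plan=[{"linear":[0,0,0.0015],"delta_rot":[0,0,0],"fingers":0.0},{"linear":[0,0,0.0015],"delta_rot":[0,0,0],"fingers":0.0},{"linear":[0,0,0.001],"delta_rot":[0,0,0],"fingers":0.0}])

```text
clock: 13.38
position: [0.5012, -0.2123, 0.0869]
ee_rot: [0.0, 1.0, 0.007, -0.001]
contact_force: [-2.5, 1.2, 2.8]
width: 0.0112
```

Contact is at 0.0868, exactly 24 mm below the refusal height, so the shoulders are home. I let go and back off upward.

Call:
send_rows(plan=[{"linear":[0,0,0],"delta_rot":[0,0,0],"fingers":0.03},{"linear":[0,0,0],"delta_rot":[0,0,0],"fingers":0.04},{"linear":[0,0,0],"delta_rot":[0,0,0],"fingers":0.04},{"linear":[0,0,0],"delta_rot":[0,0,0],"fingers":0.04},{"linear":[0,0,-0.015],"delta_rot":[0,0,0],"fingers":0.04},{"linear":[0,0,-0.03],"delta_rot":[0,0,0],"fingers":0.04},{"linear":[0,0,-0.03],"delta_rot":[0,0,0],"fingers":0.04},{"linear":[0,0,-0.02],"delta_rot":[0,0,0],"fingers":0.04},{"linear":[0,0,0],"delta_rot":[0,0,0],"fingers":0.04}])

```text
clock: 14.13
position: [0.5016, -0.2123, 0.1831]
ee_rot: [-0.001, 1.0, 0.007, -0.003]
contact_force: [1.0, -0.1, 0.6]
width: 0.0398
```

```bash
python3 - <<'E'
from h import *
s=manip.get_state();p=s["position"];print(s["clock"],p,rot(s).as_matrix().round(3),s["contact_force"],s["width"])
w=snap("wrist","F_w.png");a=snap("scene","F_s.png");snap("side","F_d.png")
x0,y0=proj("scene",np.array([.485,-.25,.06]))[0].astype(int)
A=cv2.resize(a[y0-70:y0+70,x0-70:x0+70,::-1],(400,400),interpolation=2)
cv2.imwrite('pics/F.png',np.hstack([cv2.resize(w[80:480,120:520,::-1],(400,400)),A]))
for n in ("scene","side","wrist"):
  print(n,[(round(float(d["p"]),2),np.round(d["extent"]).tolist()) for d in manip.find_in("lock_tip",n)[:2]], proj(n,[.4496,-.327,.0922]))
E
```

```text
14.1333 [ 0.50157334 -0.21228484  0.18313687] [[ 1.     0.013 -0.005]
 [ 0.013 -1.     0.001]
 [-0.005 -0.001 -1.   ]] [ 1.00875593 -0.11409853  0.55214684] 0.03979648992759457
scene [(0.68, [359.0, 274.0, 543.0, 376.0]), (0.61, [193.0, 160.0, 206.0, 194.0])] [[196.45964978 168.40380012]]
side [(0.31, [285.0, 311.0, 318.0, 370.0])] [[379.72556619 133.02039332]]
wrist [(0.6, [264.0, 365.0, 308.0, 413.0]), (0.19, [200.0, 161.0, 415.0, 415.0])] [[253.09233159 432.10992252]]
```

View pics/F.png

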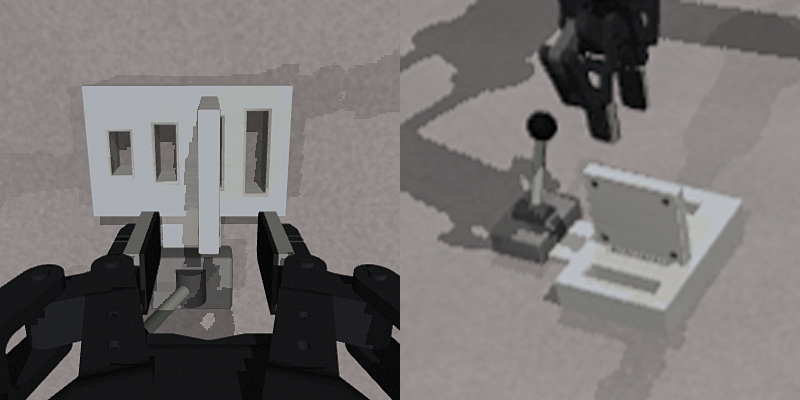

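The plate stands upright in slot 3 with its shoulders on the jig, and the gripper is clear. The lever still leans to -x, with its ball at about (0.449,-0.327,0.092). I close the fingers and go to the ball's -x side.

Call:
send_rows(plan=[{"linear":[-0.018,0.02,0],"delta_rot":[0,0,0],"fingers":0.0},{"linear":[-0.02,0.023,0],"delta_rot":[0,0,0],"fingers":0.0},{"linear":[-0.02,0.023,0],"delta_rot":[0,0,0],"fingers":0.0},{"linear":[-0.02,0.023,0],"delta_rot":[0,0,0],"fingers":0.0},{"linear":[-0.018,0.02,0],"delta_rot":[0,0,0],"fingers":0.0},{"linear":[0,0,0],"delta_rot":[0,0,0],"fingers":0.0},{"linear":[0,0,0],"delta_rot":[0,0,0],"fingers":0.0}])

```text
clock: 15.02
position: [0.3984, -0.3216, 0.169]
ee_rot: [-0.009, 1.0, 0.009, -0.013]
contact_force: [0.7, 0.3, -0.1]
width: 0.0001
```

```bash
python3 st.py .40 -.327 .1
```

```text
15.0167 [ 0.3984 -0.3216  0.169 ] [[1.0, 0.017, -0.026], [0.018, -1.0, 0.018], [-0.025, -0.018, -1.0]] [ 0.7  0.3 -0.1] [ 0.01  0.01 -0.05] 9.074639945691096e-05
deg/row [-1.05  1.45  0.14] mm/row 69.3
[0.0032, 0.0067, 0.0689]
```

Call:
send_rows(plan=[{"linear":[0,0.003,0.015],"delta_rot":[-0.5,0.7,0],"fingers":0.0},{"linear":[0,0.002,0.018],"delta_rot":[-0.5,0.7,0],"fingers":0.0},{"linear":[0,0,0.018],"delta_rot":[0,0,0],"fingers":0.0},{"linear":[0,0,0.012],"delta_rot":[0,0,0],"fingers":0.0},{"linear":[0,0,0],"delta_rot":[0,0,0],"fingers":0.0},{"linear":[0,0,0],"delta_rot":[0,0,0],"fingers":0.0}])

```text
clock: 15.52
position: [0.3997, -0.3222, 0.1006]
ee_rot: [-0.003, 1.0, 0.009, -0.001]
contact_force: [-0.6, 0.4, 0.2]
width: -0.0003
```

```bash
python3 st.py .40 -.327 .1
```

```text
15.5167 [ 0.3997 -0.3222  0.1006] [[1.0, 0.019, -0.001], [0.019, -1.0, 0.006], [-0.001, -0.006, -1.0]] [-0.6  0.4  0.2] [-0.02  0.    0.01] -0.00026605216648471124
deg/row [-0.34  0.07  0.21] mm/row 4.9
[0.0002, 0.0049, 0.0006]
```

Call:
send_rows(plan=[{"linear":[0.006,0.004,0],"delta_rot":[0,0,0],"fingers":0.0},{"linear":[0.008,0.001,0],"delta_rot":[0,0,0],"fingers":0.0},{"linear":[0.008,0,0],"delta_rot":[0,0,0],"fingers":0.0},{"linear":[0.008,0,0],"delta_rot":[0,0,0],"fingers":0.0},{"linear":[0.008,0,0],"delta_rot":[0,0,0],"fingers":0.0},{"linear":[0.008,0,0],"delta_rot":[0,0,0],"fingers":0.0},{"linear":[0.008,0,0],"delta_rot":[0,0,0],"fingers":0.0},{"linear":[0.006,0,0],"delta_rot":[0,0,0],"fingers":0.0},{"linear":[0,0,0],"delta_rot":[0,0,0],"fingers":0.0}])

```text
clock: 16.27
position: [0.4696, -0.3263, 0.1041]
ee_rot: [-0.001, 1.0, 0.011, 0.001]
contact_force: [-0.4, -0.5, 0.1]
width: 0.0002
```

Call:
send_rows(plan=[{"linear":[0.004,0,0.002],"delta_rot":[0,0,0],"fingers":0.0},{"linear":[0.005,0,0.002],"delta_rot":[0,0,0],"fingers":0.0},{"linear":[0.005,0,0.002],"delta_rot":[0,0,0],"fingers":0.0},{"linear":[0.004,0,0],"delta_rot":[0,0,0],"fingers":0.0},{"linear":[0.002,0,0],"delta_rot":[0,0,0],"fingers":0.0}])

```text
clock: 16.68
position: [0.4909, -0.3255, 0.0968]
ee_rot: [-0.002, 1.0, 0.011, 0.001]
contact_force: [-0.7, 0.0, -0.3]
width: 0.0
```

```bash
cat > ball.py <<'E'
from h import *
s=manip.get_state();print(s["clock"],s["position"].round(4),s["contact_force"].round(1))
obs=[]
for psi in (0,.5,.8,.9,1.): print(psi,proj("scene",[.4873+.08*np.sin(psi-.5),-.327,.022+.08*np.cos(psi-.5)]).round(1)[0],proj("side",[.4873+.08*np.sin(psi-.5),-.327,.022+.08*np.cos(psi-.5)]).round(1)[0])
for n in ("scene","side"):
    im=snap(n,"b_%s_%.2f.png"%(n,s["clock"])); g=im.max(2)
    u,v=proj(n,[.4873,-.327,.09])[0].astype(int); x0,y0=max(u-35,0),max(v-22,0)
    sub=(g[y0:v+20,x0:u+35]<40).astype(np.uint8); k=cv2.connectedComponentsWithStats(sub)
    for i in range(1,k[0]):
        if k[2][i][4]>25: print(n,k[2][i].tolist(),(k[3][i]+[x0,y0]).round(1))
E
python3 ball.py
```

```text
16.6833 [ 0.4909 -0.3255  0.0968] [-0.7  0.  -0.3]
0 [196.6 168.3] [380. 133.]
0.5 [187.1 173.6] [365.6 129.2]
0.8 [181.9 180.4] [356.4 129.9]
0.9 [180.3 183.2] [353.4 130.6]
1.0 [178.9 186.2] [350.6 131.6]
scene [11, 0, 35, 33, 565] [183.7 167.9]
side [13, 0, 47, 28, 633] [364.7 120. ]
```

Call:
send_rows(plan=[{"linear":[0.004,0,0],"delta_rot":[0,0,0],"fingers":0.0},{"linear":[0.004,0,0],"delta_rot":[0,0,0],"fingers":0.0},{"linear":[0.002,0,0],"delta_rot":[0,0,0],"fingers":0.0},{"linear":[0.002,0,0],"delta_rot":[0,0,0],"fingers":0.0}])

```text
clock: 17.12
position: [0.4995, -0.325, 0.0965]
ee_rot: [-0.002, 1.0, 0.011, -0.004]
contact_force: [-9.2, -2.0, 4.9]
width: -0.0002
```

Call:
send_rows(plan=[{"linear":[0.002,0,0],"delta_rot":[0,0,0],"fingers":0.0},{"linear":[0.002,0,0],"delta_rot":[0,0,0],"fingers":0.0}])

```text
clock: 17.28
position: [0.4994, -0.325, 0.0966]
ee_rot: [-0.002, 1.0, 0.012, -0.008]
contact_force: [-6.8, -1.3, 2.2]
width: -0.0002
```

The lever is hard against its stop. I retreat towards -x, then up and away.

Call:
send_rows(plan=[{"linear":[-0.015,0,0],"delta_rot":[0,0,0],"fingers":0.0},{"linear":[-0.025,0,0],"delta_rot":[0,0,0],"fingers":0.0},{"linear":[-0.03,0,0],"delta_rot":[0,0,0],"fingers":0.0},{"linear":[-0.03,0,-0.02],"delta_rot":[0,0,0],"fingers":0.0},{"linear":[-0.03,0,-0.03],"delta_rot":[0,0,0],"fingers":0.0},{"linear":[-0.03,0,-0.03],"delta_rot":[0,0,0],"fingers":0.0},{"linear":[0,0,-0.03],"delta_rot":[0,0,0],"fingers":0.0},{"linear":[0,0,0],"delta_rot":[0,0,0],"fingers":0.0},{"linear":[0,0,0],"delta_rot":[0,0,0],"fingers":0.0}])

```text
clock: 18.03
position: [0.3394, -0.3303, 0.2128]
ee_rot: [-0.0, 1.0, 0.012, -0.004]
contact_force: [-0.0, 0.4, -0.0]
width: -0.0003
```

```bash
python3 ball.py; python3 - <<'E'
import cv2,glob
from h import proj
import numpy as np
a=cv2.imread(sorted(glob.glob('pics/b_scene*'))[-1]);b=cv2.imread(sorted(glob.glob('pics/b_side*'))[-1])
A=cv2.resize(a[130:390,140:400],(390,390),interpolation=2);x,y=proj("side",[.487,-.26,.05])[0].astype(int)
B=cv2.resize(b[y-65:y+65,x-65:x+65],(390,390),interpolation=2)
cv2.imwrite('pics/Z.png',np.hstack([A,B]))
E
```

```text
18.0333 [ 0.3394 -0.3303  0.2128] [-0.   0.4 -0. ]
0 [196.6 168.3] [380. 133.]
0.5 [187.1 173.6] [365.6 129.2]
0.8 [181.9 180.4] [356.4 129.9]
0.9 [180.3 183.2] [353.4 130.6]
1.0 [178.9 186.2] [350.6 131.6]
scene [23, 26, 10, 10, 78] [180.6 185.8]
side [17, 18, 8, 8, 57] [350.4 131.4]
```

View pics/Z.png

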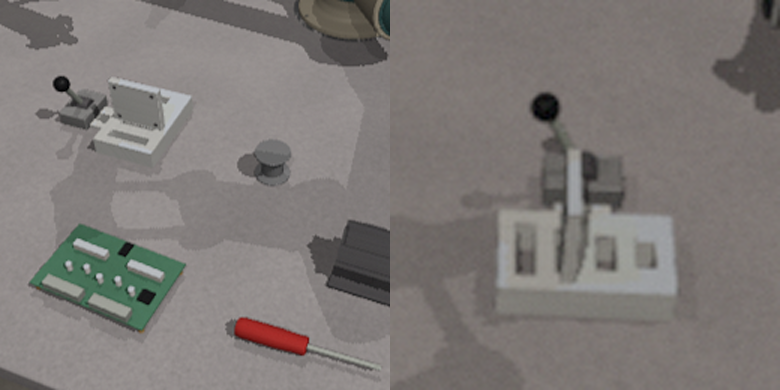

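The ball is seen at (180.6,185.8) and (350.4,131.4); for 1.0 rad I predicted (178.9,186.2) and (350.6,131.6). So the lever is at its far stop. The plate stands upright in slot 3, the spool, board and screwdriver lie where they were, and the arm touches nothing. I hand the job in.

```bash
python3 -c "
from rig import manip
print(manip.sign_off())"
```

```text
the job is handed in; nothing more can be done
None
```

The job is done and handed in at about 18 s of the 48 s allowed. The plate from the rack's end bay nearest the jig stands upright in slot 3, and I swung the lock lever over only after letting go of the plate.

- **Slots:** Slot 1 stopped the tab at TCP height z = 0.111 m with about 13 N. Slot 2 stopped it at the same height, including a small nudge while pressing. Slot 3 took the tab down exactly 24 mm further, to z = 0.087 m, so the shoulders are flush on the jig.
- **Lever:** I pushed it until it met its stop (about 9 N). After I backed off, the ball lay within 2 pixels of the predicted 1.0 rad position in both fixed cameras.
- **Last picture:** The plate is upright in slot 3, the spool, board and screwdriver look unmoved, and the contact force on the arm is near zero. The other two plates lie outside that picture. I last saw them in place after the lift-out, and the arm did not go near them again.

One check disagreed. From the wrist camera I estimated the plate's foot at 87 mm ahead of the TCP, while the contacts showed 81 mm; I went by the contacts.

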